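# Turn the lazy susan to bring the sauce pot to the diner

## Task

Turn the lazy susan by pushing its rim pegs until the sauce pot, the squat round one with the brush handle sticking up, stands directly in front of the diner's plate, and leave it there at rest. Do not touch any of the containers on it, and keep them all standing.

Things in the scene. Friction and masses are not known exactly. Their poses are not given: they have to be found in the camera images.
- susan: Lazy susan: pale wood disc 270 mm across, top 38 mm up, turning about a fixed upright axis, 180 degrees or more each way; 1.5 N at a peg turns it, it stops when the push stops. Five pegs, 14 mm thick, tops 78 mm up, stand on the rim 123 mm from the axis at 0, 72, 144, 216, 288 degrees counter-clockwise from its x axis. Origin on the axis at table height, z up, x and y turn with the disc.
- sauce_pot_centre (a point): The sauce pot: squat round steel pot, 48 mm across and 46 mm tall with its dark flat lid, a 12 mm thick wooden brush handle standing upright from the middle of the lid up to 74 mm. Loose on the disc, 62 mm from the susan's axis, half-way between two pegs, like the other containers. Not to be touched. This point is on its axis half-way up the body, 23 mm above the disc.
- plate_centre (a point): The diner's plate: white round plate, 140 mm across and 18 mm tall (about 40 mm with the brown snack balls on it), fixed on the table just outside the lazy susan, its centre 225 mm from the susan's axis. This point is the centre of the plate, 8 mm above the table; its x axis points straight away from the susan's axis.
- shaker: Bystander: slim round steel shaker with domed top, 42 mm across, 68 mm tall, loose on the disc. On the disc like the pot, between two pegs. Not to be touched. Origin at the centre of its underside, z up.
- squeezer: Bystander: white plastic squeeze bottle with a pointed nozzle, 42 mm across, 74 mm tall, loose on the disc. On the disc like the pot, between two pegs. Not to be touched. Origin at the centre of its underside, z up.
- spice_tin: Bystander: square steel tin, 38 mm wide, 55 mm tall, loose on the disc. On the disc like the pot, between two pegs. Not to be touched. Origin at the centre of its underside, z up. (The fifth place, on the susan's own -x side, has a fixed dark wooden toothpick holder, 30 x 40 x 62 mm.)
Not all that is in view belongs to the job. Of the things like the part that bears plate_centre, leave any that is yellow; of the rest the smaller one is meant.

How it is judged (in metres and radians):
At the end, for the whole second after the job is handed in: The sauce pot stands upright on the disc on the plate's side, within 17 mm sideways (about 16 degrees) of the line from the susan's axis to the plate's centre, 140 to 185 mm from that centre; the other containers stand on the disc (tilt under 0.2 rad, within 120 mm of its axis); the disc is at rest (y of sauce_pot_centre in the frame of plate_centre between -0.017 and 0.017 m and x of sauce_pot_centre in the frame of plate_centre between -0.185 and -0.14 m and height (world z) of sauce_pot_centre between 0.055 and 0.067 m and angle between each of sauce_pot_centre, shaker, squeezer, spice_tin's own z axis and vertical below 0.2 rad and horizontal distance between each of shaker, squeezer, spice_tin and susan below 0.12 m and angular speed of susan below 0.05 rad/s); the robot touches nothing.
It fails at once if the robot touches one of the containers (over 1 N) (contact force between any of the fingers, the arm and sauce_pot above 1 N or contact force between any of the fingers, the arm and shaker above 1 N or contact force between any of the fingers, the arm and squeezer above 1 N or contact force between any of the fingers, the arm and spice_tin above 1 N).
It fails at once if a container is tipped over (by more than 0.5 rad) (angle between any of sauce_pot_centre, shaker, squeezer, spice_tin's own z axis and vertical above 0.5 rad).
It also fails if it takes over 48 s, if anything falls off the work surface, if the arm or the gripper's body presses on something with over 40 N, if the wrist force passes 120 N, or if a joint passes its speed limit or range.

## Robot

A 6-joint arm with a two-finger parallel gripper is mounted at the origin on the work surface. World frame = base frame: x ahead of the robot, y to its left, z up, the work surface at z = 0. Lengths are in mm, angles in rad, forces in N, time in s.
With the tool pointing down it reaches from about 275 to 750 mm from the base axis. Payload 10.2 kg.
Tool frame: the origin (TCP) lies on the front face of the gripper's body, between the roots of the fingers; the fingertips stand 73 mm ahead of it and the grasp point (between the pads) lies 54 mm ahead of it; z points along the fingers, y is the line along which they close (so a half turn about z gives the same grasp; the last joint's range is limited). The gripper opens to 85 mm and grips with 20 to 120 N. Pads are 22 mm wide; open, the fingers measure 114 mm over their backs; the gripper's body (76 mm by 85 mm) begins 54 mm behind the grasp point. The pads swing forward as they close: fully open they stand 13 mm farther back than shut.
Start: joints at [-1.458, 0.313, 1.498, -0, 1.331, -0.223], TCP at [172.988, -495.688, 303.894] pointing down, gripper open.
Joint ranges: [-2.94, 2.94], [-0.97, 2.17], [0.19, 2.56], [-1.23, 4.37], [0.02, 3.11], [-2.88, 2.88]. Speed limits (rad/s): [2.39, 2.39, 3.01, 3.14, 3.14, 3.14].

## Interface

Orientations are given as a unit quaternion [w, x, y, z].
In Python, from rig import * gives the robot as it stands.
- The arm moves only by the tool step_arm, never from a script. Its argument "plan" is a list of rows, each an object with "offset": the shift along the tool's x, y, z in cm, a list of three; "rot": the turn, a rotation vector about the tool's x, y, z in degrees, a list of three; "gripper": the finger opening in cm, from 0 to 8.54. In form: [{"offset": [x, y, z], "rot": [wx, wy, wz], "gripper": gripper}, ...]. A call has 1 to 12 rows; each row is the pose to reach, as a shift and turn from the pose commanded when the call began, along the tool's axes at that moment; what a row does not reach only later rows make up. A row lasts 1/10 s, in which the tool goes at most 50 mm and 8.59 degrees, less where a joint would pass 70% of its speed; a pose out of reach is approached as far as the arm can. A call with a gripper value outside its range is refused whole. The fingers move at their own pace and stop on an object; "squeeze" is the grip in N (left out, the last holds). Time passes only in rows, so rows that repeat a pose let the fingers close. It gives the time, the measured TCP pose, the force, the opening and the grip force at its end, in the units of the state.
- sense(): the state, without advancing time (a new reading comes with each control period).
- capture(name): name is "scene" or "top"; returns a dict with "color" (420x560x3 uint8, red, green, blue), "depth" (420x560 float32, mm along the optical axis (not along the pixel's ray), 0 where there is no reading), "vertical_fov" (degrees; the focal length in pixels is half the picture's height over the tangent of half this angle, whatever the lens; pixels are square), "cx", "cy" (the principal point, pixels), "rvec" (rotation vector, rad) and "tvec" (3), from world to camera coordinates, as OpenCV has them. Camera axes: x right, y down, z forward; pixel columns grow to the right and rows downward; lengths in mm; the calibration is good to about 2 mm. A picture is of the moment at which its call begins.
- finish_job(): hands the job in; it is judged then, once.
The state is a dict: "time_s": time; "joints": joint angles; "dq": joint speeds; "tau": joint torques, N m; "eef_pos": TCP position; "ee_rot": TCP orientation; "force": force on the tool from outside, world axes, zero at the start; "wrist_torque": the same for the moment, N m; "grip_width": opening from 0.0 (shut) to 1.0 (fully open); "grip_force": force on a finger pad.
Only numpy, scipy, OpenCV 4.12 (cv2) and the standard library are available. Lean on these libraries where they do the work, as an engineer would, in place of code of your own. Each camera call takes 0.05 s, during which the arm holds its last target. There are 200 camera calls.

## Working session

There is one attempt and no reset: what is moved stays moved. The work goes in short steps, Python scripts to look and compute and a tool call to move; the robot and the scene stay as the last step left them, time stands still between calls to the robot, and variables do not carry over. Pictures are saved under pics/ and viewed, at most 10 in all, crops included, and the job is handed in when it is done.

Besides the shell and the picture viewer there is one more tool, called after ">>>" by a JSON object that holds its "name" and its "arguments", one argument or row to a line. step_arm: Moves the arm, as the interface text tells. Its arguments: {"type":"object","properties":{"plan":{"type":"array"},"squeeze":{"type":"number"}},"required":["plan"]}

```bash
ls; mkdir -p pics; cat > h.py <<'E'
from rig import *
import numpy as np, cv2
def cal(c):
    h=c["color"].shape[0]; f=h/2/np.tan(np.radians(c["vertical_fov"])/2)
    return f,c["cx"],c["cy"],cv2.Rodrigues(np.array(c["rvec"],float))[0],np.array(c["tvec"],float).ravel()
def ray_z(c,u,v,z):
    f,cx,cy,R,t=cal(c); o=-R.T@t; d=R.T@np.array([(u-cx)/f,(v-cy)/f,1]); return o+d*(z-o[2])/d[2]
def pt(c,u,v):
    f,cx,cy,R,t=cal(c); d=c["depth"][int(v),int(u)]; return R.T@(np.array([(u-cx)/f*d,(v-cy)/f*d,d])-t)
def cloud(c):
    f,cx,cy,R,t=cal(c); v,u=np.mgrid[:420,:560]; d=c["depth"]
    return (np.stack([(u-cx)/f*d,(v-cy)/f*d,d],-1)-t)@R
E
python3 - <<'E'
from h import *
import pickle
for n in("top","scene"):
    c=capture(n); pickle.dump(c,open(n+".pkl","wb")); cv2.imwrite(f"pics/{n}1.png",cv2.resize(c["color"][...,::-1],(800,600),interpolation=cv2.INTER_CUBIC))
    f,cx,cy,R,t=cal(c);print(n,-R.T@t,f,cx,cy,R[2])
print(sense())
E
```

```text
pics
top [ 213.71413082  -50.46039253 1628.33568453] 475.2255073212175 284.607889131207 207.80941360424157 [ 0.08170855  0.00326306 -0.99665092]
scene [1253.27008375  556.74075498  760.72200142] 439.72662814925144 279.4107064021665 212.21373898285293 [-0.70794852 -0.45164851 -0.54297562]
{'time_s': 0.1, 'joints': array([-1.45839385e+00,  3.13420490e-01,  1.49833661e+00, -2.47999549e-05,
        1.33100769e+00, -2.23392299e-01]), 'dq': array([ 0.00019857, -0.00148655, -0.00153656, -0.00110545, -0.00021076,
        0.00045407]), 'tau': array([ 3.14125726e-03, -4.12898505e+01, -2.60141873e+01, -1.34034763e-04,
        3.05221372e-03,  7.62376573e-06]), 'eef_pos': array([ 172.96982   , -495.53987322,  303.38794608]), 'ee_rot': array([-5.85834596e-04,  9.85937650e-01,  1.67112555e-01,  2.04822226e-05]), 'force': array([ 0.45166516, -0.76890464,  0.11954337]), 'wrist_torque': array([ 0.03880618,  0.00689489, -0.00582423]), 'grip_force': 0.0, 'grip_width': 0.9960564649046875}
```

View pics/top1.png

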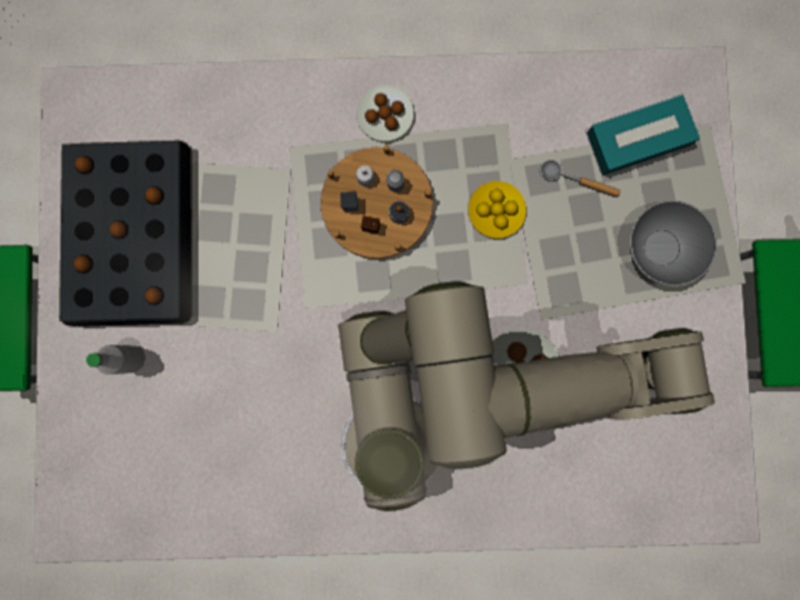

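View pics/scene1.png

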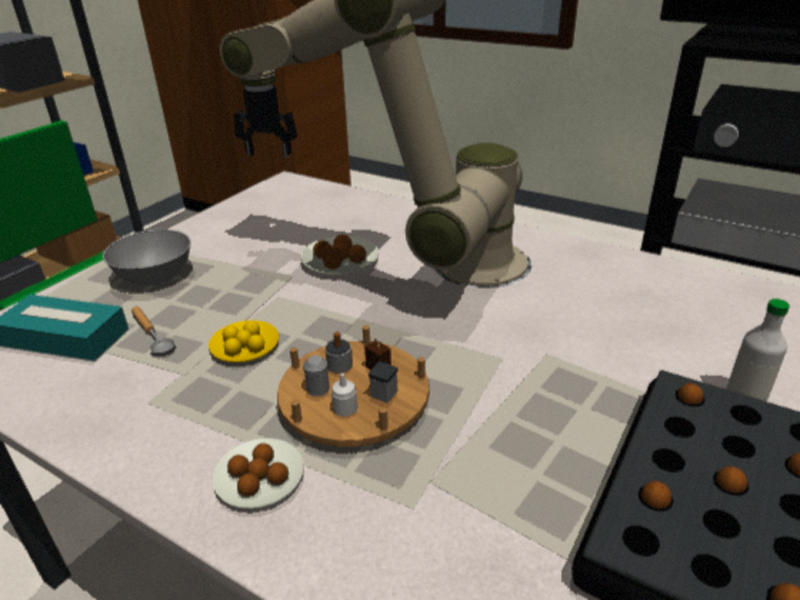

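The top view shows the disc centred near (377,203). Its pegs are at (388,152), (429,196), (400,249), (340,237) and (334,177). The pot with the brush is near (400,212). The far white plate at (385,112) is the smaller non-yellow one and sits next to the disc. The other white plate, near the robot at (520,350), is partly hidden and far off. I'll enlarge for precision.

```bash
python3 - <<'E'
from h import *
import pickle
c=pickle.load(open("top.pkl","rb"))
a=c["color"][50:200,205:380,::-1]
cv2.imwrite("pics/crop1.png",cv2.resize(a,None,fx=4.5,fy=4,interpolation=cv2.INTER_CUBIC) if 0 else cv2.resize(a,None,fx=4,fy=4,interpolation=cv2.INTER_CUBIC))
P=cloud(c); 
# disc top fit
z=P[...,2]; roi=np.zeros(z.shape,bool); roi[95:190,215:315]=1
m=roi&(abs(z-38)<8); print("disc z",np.median(z[m]))
pts=np.argwhere(m)[:,::-1].astype(np.int32); (x,y),(w,h),an=cv2.fitEllipse(cv2.convexHull(pts)); print("ell",x,y,w,h, ray_z(c,x,y,38))
g=c["color"].astype(int); mw=np.zeros(z.shape,bool); mw[55:102,245:298]=1
mw&=(g.min(-1)>60)&(z>5)&(z<60)
q=np.argwhere(mw)[:,::-1].astype(np.int32);print(len(q),cv2.fitEllipse(cv2.convexHull(q)))
m=roi&(z>60)&(z<90)
n,l,s,ce=cv2.connectedComponentsWithStats(m.astype(np.uint8))
for i in range(1,n): print(s[i],ce[i],np.round(np.median(P[l==i],0)))
E
```

```text
disc z 37.39212190437002
ell 263.23956298828125 141.18092346191406 77.56009674072266 78.6959457397461 [573.2102326   20.93906919  38.        ]
891 ((272.6490783691406, 80.22381591796875), (59.87691116333008, 62.35537338256836), 11.432183265686035)
[268 101   5   5  19] [270.21052632 102.94736842] [694.  -7.  75.]
[249 116  13  14 110] [255.14545455 122.43636364] [625.  44.  83.]
[229 119   5   5  20] [230.9 120.9] [636. 125.  75.]
[273 119   1   1   1] [273. 119.] [636. -15.  87.]
[276 118   1   1   1] [276. 118.] [638. -25.  88.]
[282 122   1   1   1] [282. 122.] [624. -45.  89.]
[270 124   1   2   2] [270.  124.5] [617.  -5.  88.]
[271 127  12   7  26] [276.61538462 130.26923077] [598. -26.  75.]
[298 132   4   6  18] [299.38888889 134.27777778] [ 584. -100.   77.]
[238 134   1   1   1] [238. 134.] [588. 101.  90.]
[245 135   1   1   1] [245. 135.] [584.  78.  89.]
[249 134   1   1   1] [249. 134.] [588.  65.  84.]
[242 137   2   3   4] [242.25 137.75] [576.  88.  88.]
[245 137   2   1   2] [245.5 137. ] [577.  77.  89.]
[249 136   1   2   2] [249.  136.5] [579.  65.  89.]
[238 138   2   1   2] [238.5 138. ] [575. 100.  89.]
[246 139   1   1   1] [246. 139.] [570.  75.  90.]
[238 140   3   4   7] [239.42857143 141.71428571] [562.  95.  89.]
[239 141  12   6  26] [245.07692308 144.76923077] [553.  79.  76.]
[249 140   1   1   1] [249. 140.] [567.  65.  90.]
[272 140  14  16 153] [278.71895425 147.67320261] [539. -32.  82.]
[252 151  14  12 103] [258.55339806 156.49514563] [512.  37.  86.]
[233 161   5   5  16] [235.25   163.0625] [494. 113.  77.]
[276 170   5   5  16] [277.875  171.6875] [461. -27.  76.]
```

View pics/crop1.png

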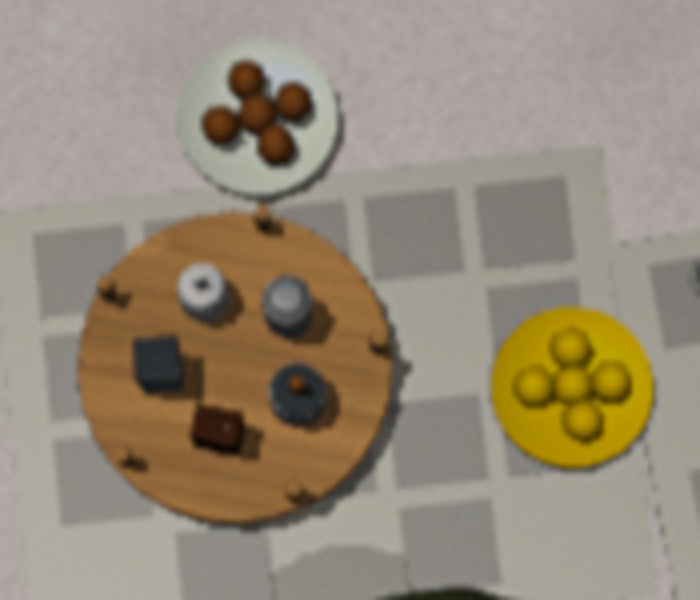

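```bash
python3 - <<'E'
from h import *
import pickle
c=pickle.load(open("top.pkl","rb"))
pk=np.array([[270.2,102.9],[230.9,120.9],[299.4,134.3],[235.25,163.06],[277.9,171.7]])
W=np.array([ray_z(c,u,v,78)[:2] for u,v in pk]);print(W)
ctr=W.mean(0);d=W-ctr;a=np.degrees(np.arctan2(d[:,1],d[:,0]));print(ctr,np.hypot(*d.T),a,a%72)
for u,v in((269.75,79.75),):
    p=ray_z(c,u,v,14)[:2]-ctr;print(p+ctr,np.hypot(*p),np.degrees(np.arctan2(p[1],p[0])))
p=ray_z(c,279,145.2,112)[:2]-ctr;print('handle',p,np.degrees(np.arctan2(p[1],p[0])))
E
```

```text
[[ 692.99582438   -7.22319724]
 [ 635.75277759  124.98878105]
 [ 583.7940373  -101.26288735]
 [ 493.60274058  113.30174521]
 [ 460.74230662  -26.6492425 ]]
[573.37753729  20.63103984] [122.8185374  121.57799453 122.33819091 122.27787136 122.15613078] [ -13.10826481   59.13298893  -85.11563009  130.72323804 -157.22906033] [58.89173519 59.13298893 58.88436991 58.72323804 58.77093967]
[795.26027346  -5.98215467] 223.47306488653197 -6.839531868269464
handle [-31.59147366 -53.69411699] -120.47085532963833
```

>>> {"name": "step_arm", "arguments": {
  "plan": [
    {"offset": [43, -40.9, 0], "rot": [0, 0, 0], "gripper": 0},
    {"offset": [43, -40.9, 0], "rot": [0, 0, 0], "gripper": 0},
    {"offset": [43, -40.9, 0], "rot": [0, 0, 0], "gripper": 0},
    {"offset": [43, -40.9, 0], "rot": [0, 0, 0], "gripper": 0},
    {"offset": [43, -40.9, 0], "rot": [0, 0, 0], "gripper": 0},
    {"offset": [43, -40.9, 0], "rot": [0, 0, 0], "gripper": 0},
    {"offset": [43, -40.9, 0], "rot": [0, 0, 0], "gripper": 0},
    {"offset": [43, -40.9, 0], "rot": [0, 0, 0], "gripper": 0},
    {"offset": [43, -40.9, 0], "rot": [0, 0, 0], "gripper": 0},
    {"offset": [43, -40.9, 0], "rot": [0, 0, 0], "gripper": 0},
    {"offset": [43, -40.9, 0], "rot": [0, 0, 0], "gripper": 0},
    {"offset": [43, -40.9, 0], "rot": [0, 0, 0], "gripper": 0}
  ]
}}

```text
time_s: 1.3
eef_pos: [444.7, 34.6, 303.8]
ee_rot: [-0.0, 0.986, 0.168, -0.0]
force: [0.1, -0.9, 0.9]
grip_width: -0.0
grip_force: 0.0
```

>>> {"name": "step_arm", "arguments": {
  "plan": [
    {"offset": [0, 0, 4.5], "rot": [0, 0, 0], "gripper": 0},
    {"offset": [0, 0, 9], "rot": [0, 0, 0], "gripper": 0},
    {"offset": [0, 0, 13], "rot": [0, 0, 0], "gripper": 0},
    {"offset": [0, 0, 16], "rot": [0, 0, 0], "gripper": 0},
    {"offset": [0, 0, 17.6], "rot": [0, 0, 0], "gripper": 0},
    {"offset": [0, 0, 17.6], "rot": [0, 0, 0], "gripper": 0}
  ]
}}

```text
time_s: 1.9
eef_pos: [443.2, 32.3, 126.0]
ee_rot: [-0.001, 0.986, 0.167, -0.002]
force: [1.6, -0.2, 1.1]
grip_width: 0.004
grip_force: 0.0
```

```bash
python3 - <<'E'
from h import *
c=capture("scene"); cv2.imwrite("pics/s2.png",cv2.resize(c["color"][180:340,170:370,::-1],(800,640))[:600])
s=sense();p=s["eef_pos"];print(p,s["force"])
q=s["ee_rot"];
from scipy.spatial.transform import Rotation as Ro
R=Ro.from_quat(np.r_[q[1:],q[0]]).as_matrix()
C=np.array([573.4,20.6])
for a in range(175,312,4):
    w=C+128*np.array([np.cos(np.radians(a)),np.sin(np.radians(a))]); print(a,np.round((R.T@np.r_[w-p[:2],0])[:2]/10,1),end=" ")
E
```

```text
[443.91211788  32.21937773 127.46570736] [ 0.10501772 -0.08131905  0.13203196]
175 [0.2 0.1] 179 [-0.2  0.9] 183 [-0.4  1.8] 187 [-0.7  2.7] 191 [-0.8  3.5] 195 [-0.9  4.4] 199 [-1.   5.3] 203 [-0.9  6.2] 207 [-0.8  7.1] 211 [-0.7  8. ] 215 [-0.5  8.8] 219 [-0.2  9.7] 223 [ 0.1 10.5] 227 [ 0.5 11.3] 231 [ 1.  12.1] 235 [ 1.5 12.8] 239 [ 2.  13.6] 243 [ 2.6 14.2] 247 [ 3.2 14.8] 251 [ 3.9 15.4] 255 [ 4.6 15.9] 259 [ 5.4 16.4] 263 [ 6.2 16.8] 267 [ 7.  17.2] 271 [ 7.8 17.5] 275 [ 8.7 17.8] 279 [ 9.6 18. ] 283 [10.5 18.1] 287 [11.3 18.2] 291 [12.2 18.2] 295 [13.1 18.1] 299 [14. 18.] 303 [14.9 17.8] 307 [15.7 17.6] 311 [16.6 17.3]
```

View pics/s2.png

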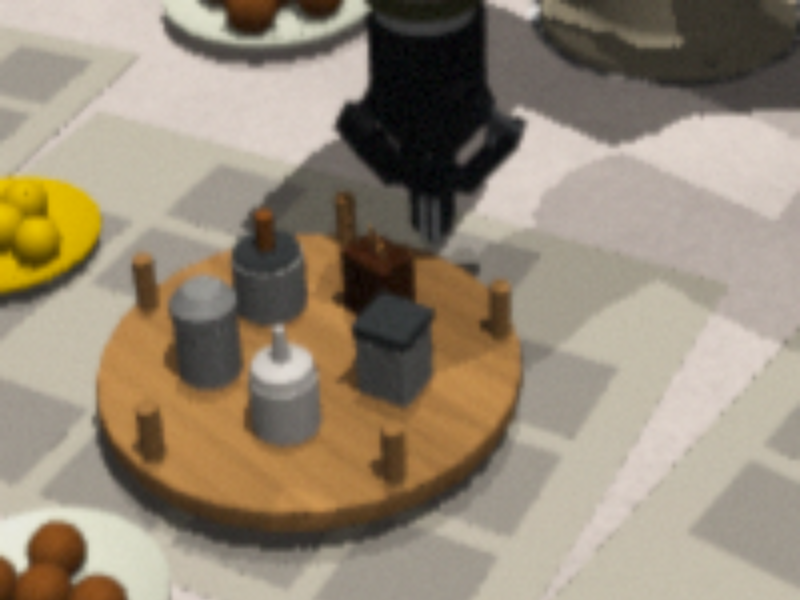

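The fingers stand just outside the rim, between two pegs at about (435,235), and clear of the containers. Next I push along the arc.

>>> {"name": "step_arm", "arguments": {
  "plan": [
    {"offset": [-0.2, 0.9, 0], "rot": [0, 0, 0], "gripper": 0},
    {"offset": [-0.4, 1.8, 0], "rot": [0, 0, 0], "gripper": 0},
    {"offset": [-0.7, 2.7, 0], "rot": [0, 0, 0], "gripper": 0},
    {"offset": [-0.8, 3.5, 0], "rot": [0, 0, 0], "gripper": 0},
    {"offset": [-0.9, 4.2, 0], "rot": [0, 0, 0], "gripper": 0},
    {"offset": [-1.0, 4.8, 0], "rot": [0, 0, 0], "gripper": 0},
    {"offset": [-1.0, 5.4, 0], "rot": [0, 0, 0], "gripper": 0},
    {"offset": [-0.9, 6.2, 0], "rot": [0, 0, 0], "gripper": 0},
    {"offset": [-0.8, 7.1, 0], "rot": [0, 0, 0], "gripper": 0},
    {"offset": [-0.7, 8.0, 0], "rot": [0, 0, 0], "gripper": 0},
    {"offset": [-0.5, 8.8, 0], "rot": [0, 0, 0], "gripper": 0},
    {"offset": [-0.2, 9.5, 0], "rot": [0, 0, 0], "gripper": 0}
  ]
}}

```text
time_s: 3.15
eef_pos: [473.9, -58.9, 127.8]
ee_rot: [-0.0, 0.986, 0.167, -0.0]
force: [-2.1, 0.3, -0.6]
grip_width: -0.002
grip_force: 0.8
```

```bash
cat > m.py <<'E'
from h import *
from scipy.spatial.transform import Rotation as Ro
c=capture("scene"); import sys
cv2.imwrite(sys.argv[1],cv2.resize(c["color"][180:330,170:370,::-1],(800,600)))
s=sense();p=s["eef_pos"];q=s["ee_rot"];R=Ro.from_quat(np.r_[q[1:],q[0]]).as_matrix()
C=np.array([573.4,20.6]);d=p[:2]-C;print(p,s["force"],np.hypot(*d),np.degrees(np.arctan2(d[1],d[0]))%360)
P=cloud(c);D=P[...,:2]-C;r=np.hypot(*np.moveaxis(D,-1,0))
m=(P[...,2]>58)&(P[...,2]<82)&(abs(r-123)<14)
a=np.degrees(np.arctan2(D[...,1],D[...,0]))[m]%360
h=np.histogram(a,bins=np.arange(0,361,4));print([(int(h[1][i]),int(n)) for i,n in enumerate(h[0]) if n>2])
for b in range(171,316,4):
    w=C+128*np.array([np.cos(np.radians(b)),np.sin(np.radians(b))]); print(b,np.round((R.T@np.r_[w-p[:2],0])[:2]/10,1),end=" ")
E
python3 m.py pics/s3.png
```

```text
[474.70724451 -59.5857848  127.98545848] [ 0.37888935 -0.21965118  0.44314822] 127.16139378773597 219.09313185294084
[(8, 26), (12, 26), (76, 33), (80, 18), (148, 26), (152, 16), (212, 20), (216, 22), (220, 22), (224, 25), (228, 15), (296, 7), (300, 42)]
171 [  0.7 -10.4] 175 [ 0.3 -9.6] 179 [-0.1 -8.7] 183 [-0.3 -7.9] 187 [-0.6 -7. ] 191 [-0.7 -6.2] 195 [-0.8 -5.3] 199 [-0.8 -4.4] 203 [-0.8 -3.5] 207 [-0.7 -2.6] 211 [-0.6 -1.7] 215 [-0.4 -0.8] 219 [-0.1  0. ] 223 [0.2 0.8] 227 [0.6 1.6] 231 [1.1 2.4] 235 [1.6 3.2] 239 [2.1 3.9] 243 [2.7 4.5] 247 [3.4 5.2] 251 [4.  5.7] 255 [4.8 6.3] 259 [5.5 6.7] 263 [6.3 7.2] 267 [7.1 7.5] 271 [8.  7.8] 275 [8.8 8.1] 279 [9.7 8.3] 283 [10.6  8.4] 287 [11.5  8.5] 291 [12.4  8.5] 295 [13.3  8.4] 299 [14.1  8.3] 303 [15.   8.1] 307 [15.9  7.9] 311 [16.7  7.6] 315 [17.5  7.2]
```

View pics/s3.png

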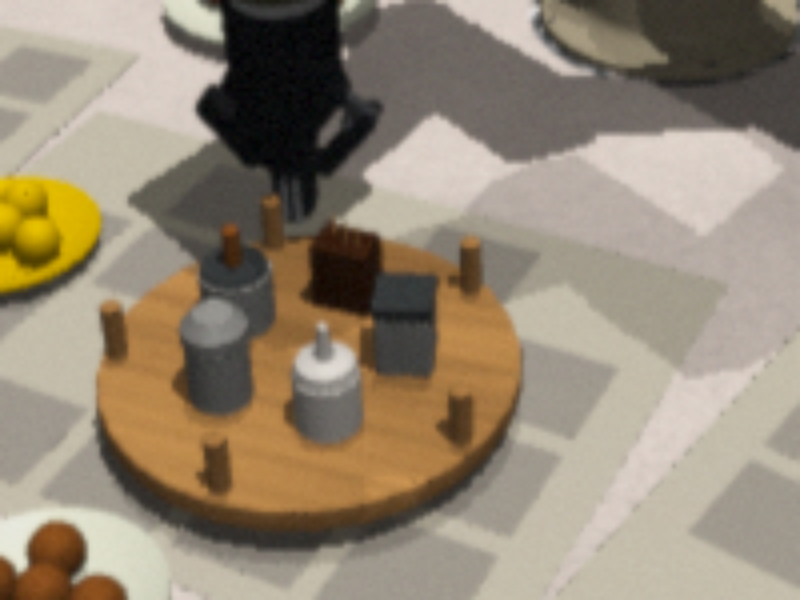

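The disc has turned about 25°. All containers stand, and the finger is pressing the near peg at about (275,220). I'll continue.

>>> {"name": "step_arm", "arguments": {
  "plan": [
    {"offset": [0.1, 0.5, 0], "rot": [0, 0, 0], "gripper": 0},
    {"offset": [0.4, 1.2, 0], "rot": [0, 0, 0], "gripper": 0},
    {"offset": [0.8, 2.0, 0], "rot": [0, 0, 0], "gripper": 0},
    {"offset": [1.3, 2.8, 0], "rot": [0, 0, 0], "gripper": 0},
    {"offset": [1.8, 3.5, 0], "rot": [0, 0, 0], "gripper": 0},
    {"offset": [2.4, 4.2, 0], "rot": [0, 0, 0], "gripper": 0},
    {"offset": [3.1, 4.9, 0], "rot": [0, 0, 0], "gripper": 0},
    {"offset": [3.7, 5.5, 0], "rot": [0, 0, 0], "gripper": 0},
    {"offset": [4.4, 6.0, 0], "rot": [0, 0, 0], "gripper": 0},
    {"offset": [5.1, 6.5, 0], "rot": [0, 0, 0], "gripper": 0},
    {"offset": [5.8, 6.9, 0], "rot": [0, 0, 0], "gripper": 0},
    {"offset": [6.3, 7.2, 0], "rot": [0, 0, 0], "gripper": 0}
  ]
}}

```text
time_s: 4.4
eef_pos: [557.5, -105.5, 127.9]
ee_rot: [0.0, 0.986, 0.167, 0.0]
force: [-1.0, -0.1, 0.3]
grip_width: 0.003
grip_force: 0.5
```

```bash
python3 m.py pics/s4.png
```

```text
[ 558.06452656 -105.66657265  127.96511802] [-0.14566693  0.44874182 -0.54676746] 127.19443428662689 263.0751631000352
[(48, 24), (52, 31), (116, 3), (120, 36), (124, 6), (192, 16), (196, 22), (256, 7), (260, 14), (264, 30), (268, 21), (272, 24), (340, 20), (344, 32)]
171 [ -5.7 -17.5] 175 [ -6.1 -16.7] 179 [ -6.4 -15.8] 183 [ -6.7 -15. ] 187 [ -6.9 -14.1] 191 [ -7.1 -13.3] 195 [ -7.2 -12.4] 199 [ -7.2 -11.5] 203 [ -7.2 -10.6] 207 [-7.1 -9.7] 211 [-6.9 -8.8] 215 [-6.7 -7.9] 219 [-6.4 -7.1] 223 [-6.1 -6.3] 227 [-5.7 -5.5] 231 [-5.3 -4.7] 235 [-4.8 -3.9] 239 [-4.2 -3.2] 243 [-3.6 -2.6] 247 [-3.  -1.9] 251 [-2.3 -1.4] 255 [-1.6 -0.8] 259 [-0.8 -0.4] 263 [-0.1  0.1] 267 [0.8 0.4] 271 [1.6 0.7] 275 [2.5 1. ] 279 [3.3 1.2] 283 [4.2 1.3] 287 [5.1 1.4] 291 [6.  1.4] 295 [6.9 1.3] 299 [7.8 1.2] 303 [8.7 1. ] 307 [9.5 0.8] 311 [10.4  0.5] 315 [11.2  0.1]
```

View pics/s4.png

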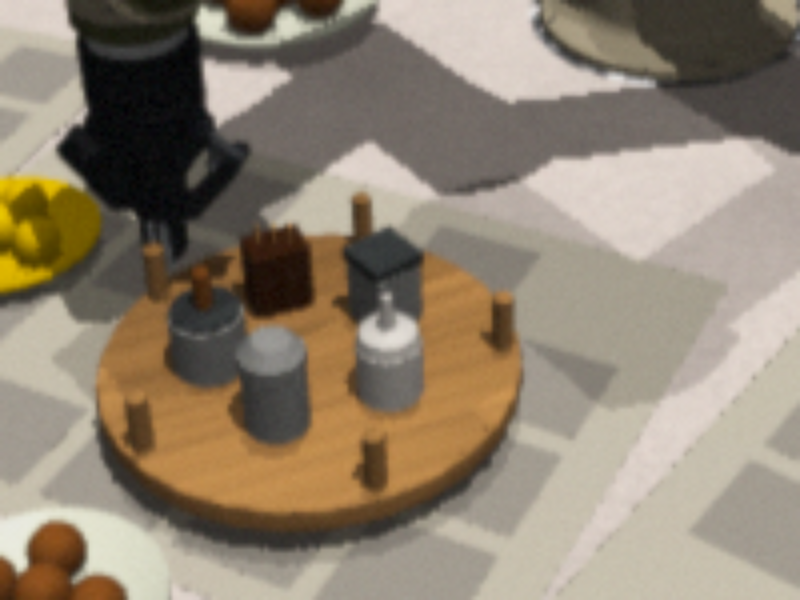

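The disc is about two-thirds of the way round. The pot at (205,330) is upright and nothing has been disturbed. Remaining turn is about 46°.

>>> {"name": "step_arm", "arguments": {
  "plan": [
    {"offset": [0.5, 0.4, 0], "rot": [0, 0, 0], "gripper": 0},
    {"offset": [1.2, 0.8, 0], "rot": [0, 0, 0], "gripper": 0},
    {"offset": [2.1, 1.1, 0], "rot": [0, 0, 0], "gripper": 0},
    {"offset": [3.0, 1.3, 0], "rot": [0, 0, 0], "gripper": 0},
    {"offset": [3.9, 1.5, 0], "rot": [0, 0, 0], "gripper": 0},
    {"offset": [4.8, 1.6, 0], "rot": [0, 0, 0], "gripper": 0},
    {"offset": [5.7, 1.6, 0], "rot": [0, 0, 0], "gripper": 0},
    {"offset": [6.6, 1.6, 0], "rot": [0, 0, 0], "gripper": 0},
    {"offset": [7.4, 1.5, 0], "rot": [0, 0, 0], "gripper": 0},
    {"offset": [8.2, 1.4, 0], "rot": [0, 0, 0], "gripper": 0},
    {"offset": [8.8, 1.2, 0], "rot": [0, 0, 0], "gripper": 0},
    {"offset": [9.1, 1.1, 0], "rot": [0, 0, 0], "gripper": 0}
  ]
}}

```text
time_s: 5.65
eef_pos: [646.9, -85.5, 127.9]
ee_rot: [0.0, 0.986, 0.167, 0.0]
force: [-0.6, -2.2, -0.1]
grip_width: 0.001
grip_force: 0.8
```

```bash
python3 m.py pics/s5.png
```

```text
[646.98175394 -85.32522435 127.94990632] [-0.29822839  0.25630241  0.00910255] 128.97452332201536 304.78606698462767
[(20, 20), (24, 34), (88, 19), (92, 24), (160, 9), (164, 25), (168, 4), (236, 13), (240, 27), (300, 3), (304, 10), (308, 36), (312, 29), (316, 12)]
171 [-14.7 -18.5] 175 [-15.1 -17.7] 179 [-15.5 -16.9] 183 [-15.7 -16. ] 187 [-16.  -15.1] 191 [-16.1 -14.3] 195 [-16.2 -13.4] 199 [-16.3 -12.5] 203 [-16.2 -11.6] 207 [-16.1 -10.7] 211 [-16.   -9.8] 215 [-15.8  -9. ] 219 [-15.5  -8.1] 223 [-15.2  -7.3] 227 [-14.8  -6.5] 231 [-14.3  -5.7] 235 [-13.8  -5. ] 239 [-13.3  -4.2] 243 [-12.7  -3.6] 247 [-12.1  -3. ] 251 [-11.4  -2.4] 255 [-10.7  -1.8] 259 [-9.9 -1.4] 263 [-9.1 -0.9] 267 [-8.3 -0.6] 271 [-7.5 -0.3] 275 [-6.6 -0. ] 279 [-5.7  0.2] 283 [-4.8  0.3] 287 [-4.   0.4] 291 [-3.1  0.4] 295 [-2.2  0.3] 299 [-1.3  0.2] 303 [-0.4  0. ] 307 [ 0.4 -0.2] 311 [ 1.3 -0.5] 315 [ 2.1 -0.9]
```

View pics/s5.png

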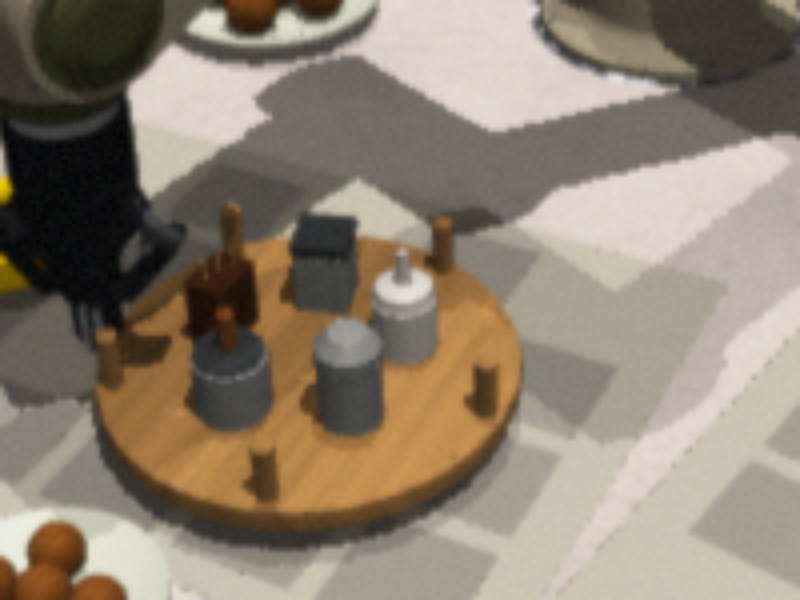

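The pot at (230,380) is still upright and about 6° short. I'll make a last nudge, then back off clockwise away from the peg and rise.

>>> {"name": "step_arm", "arguments": {
  "plan": [
    {"offset": [0.5, -0.1, 0], "rot": [0, 0, 0], "gripper": 0},
    {"offset": [1.0, -0.3, 0], "rot": [0, 0, 0], "gripper": 0},
    {"offset": [1.3, -0.4, 0], "rot": [0, 0, 0], "gripper": 0},
    {"offset": [1.3, -0.4, 0], "rot": [0, 0, 0], "gripper": 0},
    {"offset": [0.9, 0, 0], "rot": [0, 0, 0], "gripper": 0},
    {"offset": [0.2, 0.7, 0], "rot": [0, 0, 0], "gripper": 0},
    {"offset": [-0.3, 1.2, -3], "rot": [0, 0, 0], "gripper": 0},
    {"offset": [-0.3, 1.2, -7.5], "rot": [0, 0, 0], "gripper": 0},
    {"offset": [-0.3, 1.2, -12], "rot": [0, 0, 0], "gripper": 0},
    {"offset": [-4, 3, -15], "rot": [0, 0, 0], "gripper": 0},
    {"offset": [-8, 5, -15], "rot": [0, 0, 0], "gripper": 0},
    {"offset": [-12, 7, -15], "rot": [0, 0, 0], "gripper": 0}
  ]
}}

```text
time_s: 6.9
eef_pos: [554.5, -192.9, 278.9]
ee_rot: [0.001, 0.986, 0.167, 0.001]
force: [1.0, -0.6, -0.4]
grip_width: -0.001
grip_force: 0.0
```

>>> {"name": "step_arm", "arguments": {
  "plan": [
    {"offset": [-4, 2, 0], "rot": [0, 0, 0], "gripper": 0},
    {"offset": [-8, 4, 0], "rot": [0, 0, 0], "gripper": 0},
    {"offset": [-12, 6, 0], "rot": [0, 0, 0], "gripper": 0},
    {"offset": [-16, 8, 0], "rot": [0, 0, 0], "gripper": 0},
    {"offset": [-20, 10, 0], "rot": [0, 0, 0], "gripper": 0},
    {"offset": [-23, 12, 0], "rot": [0, 0, 0], "gripper": 0},
    {"offset": [-23, 12, 0], "rot": [0, 0, 0], "gripper": 0}
  ]
}}

```text
time_s: 7.6
eef_pos: [375.4, -383.7, 277.9]
ee_rot: [0.0, 0.986, 0.164, -0.0]
force: [-0.3, -0.3, 0.6]
grip_width: 0.001
grip_force: 0.0
```

```bash
python3 - <<'E'
from h import *
c=capture("top"); a=c["color"][50:200,205:380,::-1]
cv2.imwrite("pics/crop2.png",cv2.resize(a,None,fx=4,fy=4,interpolation=cv2.INTER_CUBIC))
P=cloud(c);C=np.array([573.4,20.6]);D=P[...,:2]-C;r=np.hypot(*np.moveaxis(D,-1,0))
m=((P[...,2]>64)&(P[...,2]<90)&(abs(r-123)<14)).astype(np.uint8)
n,l,s,ce=cv2.connectedComponentsWithStats(m)
for i in range(1,n):
    if s[i][4]>5:
        w=ray_z(c,*ce[i],78)[:2]-C;print(s[i][4],np.hypot(*w),np.degrees(np.arctan2(w[1],w[0]))%360)
E
```

```text
16 123.07543821529184 29.997096767902917
18 122.2253524582825 318.2528108437538
16 122.82051735426275 101.8496404913754
16 121.4367221467974 245.90112433556948
15 122.17704690863779 173.65850205569356
```

View pics/crop2.png

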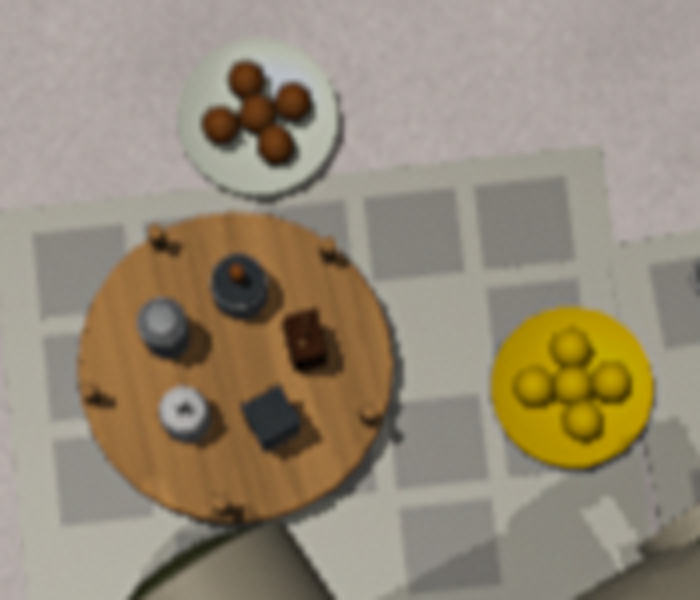

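The pot at (240,280) is in line with the white plate at (259,119), about 1° off. All containers stand and the robot is clear, so I'm handing in.

```bash
python3 -c "
from rig import *
print(finish_job())"
```

```text
the job is handed in; nothing more can be done
None
```

I turned the lazy susan until the sauce pot stood in front of the white plate, about 1° off the line to its centre. All containers are standing, the arm is clear, and the job is handed in; the hand-in call returned no verdict.

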